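# Roll a round bar into the V-block and butt it against the end stop

### The arm

A 7-joint arm with a two-finger parallel gripper is mounted at the origin on a cart in front of the work surface, level with it; the furniture and walls round the work are solid. World frame = base frame: x ahead of the robot, y to its left, z up, the work surface at z = 0. Lengths are in m, angles in rad, forces in N, time in s.
With the tool pointing down it reaches from about 0.425 to 0.925 m from the base axis. Payload 6.8 kg.
Tool frame: the origin (TCP) lies on the mounting face of the last link; the fingertips stand 173 mm ahead of it and the grasp point (between the pads) lies 155 mm ahead of it; z points along the fingers, y is the line along which they close (so a half turn about z gives the same grasp; the last joint's range is limited). The gripper opens to 85 mm and grips with 20 to 120 N. Pads are 22 mm wide; open, the fingers measure 114 mm over their backs; the gripper's body (76 mm by 85 mm) begins 54 mm behind the grasp point. The pads swing forward as they close: fully open they stand 13 mm farther back than shut.
Start: joints at [1.224, 0.477, 0.022, 1.555, -0.011, 1.109, -0.083], TCP at [0.16, -0.656, 0.405] pointing down, gripper open.
Joint ranges: [-2.96, 2.96], [-0.34, 2.1], [-1.41, 1.46], [0.24, 2.44], [-1.37, 4.51], [0.17, 1.92], [-2.96, 2.96]. Speed limits (rad/s): [2.39, 2.39, 3.14, 3.14, 3.14, 3.14, 3.14].

### API

Orientations are given as a rotation vector (axis times angle).
In Python, from bench import r gives the robot as it stands.
- The arm moves only by the tool arm_command, never from a script. Its argument "plan" is a list of rows, each an object of numbers: "claw": the closure, from 0 (fully open) to 1 (shut); "tx", "ty", "tz": the shift along the tool's x, y, z in m; "ax", "ay", "az": the turn, a rotation vector about the tool's x, y, z in degrees. A call has exactly 10 rows; each row shifts and turns the commanded pose from where the row before left it, along the tool's axes as they then stand; what a row does not reach is not made up. A row lasts 1/12 s, in which the tool goes at most 41.7 mm and 7.16 degrees, less where a joint would pass 70% of its speed; a pose out of reach is approached as far as the arm can. A call is refused whole if a number of a shift passes 0.0417 or a number of a turn 7.16, either way. A call with a gripper value outside its range is refused whole. The fingers move at their own pace and stop on an object; "squeeze" is the grip in N (left out, the last holds). Time passes only in rows, so rows that do not move let the fingers close, or fill a call up. It gives the time, the measured TCP pose, the force, the opening and the grip force at its end, in the units of the state.
- r.get_obs(): the state, without advancing time (a new reading comes with each control period).
- r.grab_frame(name): name is "scene" or "top" or "wrist"; returns the picture (384x512x3 uint8, red, green, blue); there is no depth.
- r.camera_model(name): a dict with "fx", "fy", "cx", "cy" (pixels), "k1" (the pictures are not rectified: a ray, as slopes to the right and down, at radius r is drawn at 1 + k1 r^2 times it, then the intrinsics apply), "position" and "orientation" of the camera in the world; the wrist camera has in their place "tool_from_camera" (4x4, takes a point from camera to tool coordinates, whose origin is the TCP and whose axes are the flange's). Camera axes: x right, y up, looking along -z (the intrinsics and any distortion apply to the point x, -y, -z); pixel columns grow to the right and rows downward; lengths in m; the calibration is good to about 2 mm. A picture is of the moment at which its call begins: read the wrist's pose just before it. camera_model takes no time and is no camera call.
- r.hand_in(): hands the job in; it is judged then, once.
Trained networks look in the newest picture that a camera, given by its name, has taken for a name from the list of things; names that differ only in an ending like _2 or _b are one class to them, and where a whole thing is asked for, a point or a joint stands for the part that bears it (a point fixed in the world has none). Each returns a list of dicts, best first, with "confidence" (0 to 1); they miss things now and then, are a little off and sometimes report something else, mostly with a low value. They report only what shows in the picture. A call takes as long as a camera call.
- r.boxes_of(target, camera): "location" ([x, y, z] in m, in the coordinates of the camera as it stood for that picture, good to about 4 mm: the middle of the surface that is visible of it).
- r.tip_of(target, camera): "location" ([x, y, z] in m, in the coordinates of the camera as it stood for that picture, good to about 4 mm: a listed point, or the origin of a listed thing).
The state is a dict: "clock": time; "joints": joint angles; "qvel": joint speeds; "tau": joint torques, N m; "tcp_pos": TCP position; "orientation": TCP orientation; "contact_force": force on the tool from outside, world axes, zero at the start; "moment": the same for the moment, N m; "grip_width": finger opening in m; "gripper_force": force on a finger pad.
Only numpy, scipy, OpenCV 4.12 (cv2) and the standard library are available. Lean on these libraries where they do the work, as an engineer would, in place of code of your own. Each camera call takes 0.05 s, during which the arm holds its last target. There are 200 camera calls.

### The job

Set up the brass bar for work without gripping or lifting it: with the fingers, roll it by its side across the bench and up the ramp so that it drops into the groove of the steel V-block. Then push it lengthways along the groove with a fingertip until its end butts against the V-block's end stop, and leave it lying there. Leave the slip stone, the wax tablet and the loupe where they are.

Things in the scene. Friction and masses are not known exactly. Their poses are not given: they have to be found in the camera images.
- bar: plain round brass bar, 30 mm in diameter, 150 mm long, 0.3 to 0.55 kg, lying loose on the bench between robot and V-block, roughly parallel to the groove, 23 to 37 mm clear of the end stop's plane. Origin at its middle, on its axis; its own x axis runs along the bar, away from the end stop; y and z turn as it rolls. It rolls freely, and back down the ramp if let go there.
- vblock: smooth steel V-block with a ramp on the robot's side, fixed to the bench, 140 mm long. Origin at bench level below the bottom of the groove, half-way along it; x points away from the robot across the groove, y along it (left), z up. The back of the block is 40 mm high, x = 34 to 54 mm, with two screw heads 6 mm high. The groove's right (-y) end is open.
- lip (a point): middle of the lip between ramp and groove, 14 mm above the bench, at x = -14 mm of the V-block. The lip is 4 mm wide; on the robot's side the ramp falls from it evenly to bench level at x = -85 mm, as long as the block; on the other side is the groove. Axes as those of the V-block
- groove (a point): where the bar's axis lies, half-way along the block, when the bar is in the groove: 23 mm above the bench, x = 0, y = 0 of the V-block. The groove has flanks at 45 degrees, its bottom is 2 mm above the bench, and the near flank ends at the lip. Axes as those of the V-block
- stop_face (a point): point where the centre of the bar's end meets the end stop: y = +70 mm of the V-block, 23 mm above the bench. The stop is an upright plate at the left (+y) end of the block, 8 mm thick, 46 mm high, x = -10 to 54 mm. With the bar butted against it the bar's middle is at y = -5 mm. Axes as those of the V-block
- stone: dark slip stone, 28 x 50 x 15 mm, loose behind the V-block; origin at the centre of its underside; a bystander. Farther back stands a fixed lamp arm of brown wood; the part of it nearest the work is its elbow, at x = 0.66, y = 0, 0.28 m high: keep the wrist clear of it
- wax: beige wax tablet, 22 x 60 x 9 mm, loose to the right of the V-block; origin at the centre of its underside; a bystander. (The thin brown flexible shaft that crosses the bench near the work, and the small scraps on it, are no obstacle: things pass through them.)
- eyeglass: black loupe, 34 mm across and 34 mm high, loose to the left of the V-block; origin at the centre of its underside; a bystander. Much farther left, at x = 0.41, y = 0.48 m from the robot's base, stands a fixed, almost upright metal lamp pole over 1 m tall: keep the arm clear of it

How it is judged:
On the way, in this order (a step that is already met when the one before it is completed fails the run):
1. the bar rolls over the bench or the ramp toward the groove (turning at more than 0.5 rad/s) (x of bar in the frame of vblock between -0.11 and -0.02 m and angular speed of bar above 0.5 rad/s), for 0.06 s.
2. the bar lies in the groove, on both flanks (x of bar in the frame of vblock between -0.003 and 0.003 m and z of bar in the frame of vblock between 0.0202 and 0.0262 m and angle between the x axis of bar and the y axis of vblock, either way round below 0.04 rad), for 0.2 s.
At the end, for the whole second after the job is handed in: the bar lies at rest in the groove (axis within 3 mm of its seated place across and in height, within 0.04 rad of parallel), its end within 3 mm of the end stop (all of step 2 and y of bar in the frame of vblock between -0.008 and -0.002 m and linear speed of bar below 0.01 m/s); the robot touches nothing.
It fails at once if the bar is lifted or carried (more than 7 mm above the bench, ramp or lip) or tipped up (height (world z) of bar above 0.036 m or (height (world z) of bar above 0.022 m and x of bar in the frame of vblock below -0.085 m) or (height (world z) of bar above 0.03 m and x of bar in the frame of vblock below -0.05 m) or angle between bar's own x axis and vertical below 1.37 rad or angle between bar's own x axis and vertical above 1.77 rad).
It fails at once if the slip stone, the wax tablet or the loupe is moved by more than 20 mm (distance of any of stone, wax, eyeglass from where it was at the start of the episode above 0.02 m).
It also fails if it takes over 56 s, if anything falls off the work surface, if the arm or the gripper's body presses on something with over 40 N, if the wrist force passes 120 N, or if a joint passes its speed limit or range.

## Working session

There is one attempt and no reset: what is moved stays moved. The work goes in short steps, Python scripts to look and compute and a tool call to move; the robot and the scene stay as the last step left them, time stands still between calls to the robot, and variables do not carry over. Pictures are saved under pics/ and viewed, at most 10 in all, crops included, and the job is handed in when it is done.

Besides the shell and the picture viewer there is one more tool, called after "Emit:" by a JSON object that holds its "name" and its "arguments", one argument or row to a line. arm_command: Moves the arm, as the interface text tells. Its arguments: {"type":"object","properties":{"plan":{"type":"array","items":{"type":"object","properties":{"claw":{"type":"number"},"tx":{"type":"number"},"ty":{"type":"number"},"tz":{"type":"number"},"ax":{"type":"number"},"ay":{"type":"number"},"az":{"type":"number"}}}},"squeeze":{"type":"number"}},"required":["plan"]}

```bash
mkdir -p pics; ls; cat > h.py <<'E'
import numpy as np, cv2
from scipy.spatial.transform import Rotation as R
from bench import r
def campose(name):
    m=r.camera_model(name)
    if 'position' in m:
        o=np.array(m['orientation'],float)
        Rm=o if o.shape==(3,3) else R.from_rotvec(o).as_matrix()
        return Rm,np.array(m['position'])
    s=r.get_obs(); T=np.array(m['tool_from_camera'])
    Rt=R.from_rotvec(s['orientation']).as_matrix()
    return Rt@T[:3,:3], Rt@T[:3,3]+np.array(s['tcp_pos'])
def ray(name,u,v,z,pose=None):
    m=r.camera_model(name); Rm,p=pose or campose(name)
    K=np.array([[m['fx'],0,m['cx']],[0,m['fy'],m['cy']],[0,0,1]])
    q=cv2.undistortPoints(np.array([[[u,v]]],float),K,np.array([m['k1'],0,0,0.]))[0,0]
    d=Rm@np.array([q[0],-q[1],-1]); return p+d*(z-p[2])/d[2]
def save(name,f):
    im=r.grab_frame(name); cv2.imwrite('pics/'+f,im[:,:,::-1]); return im
E
python3 - <<'E'
from h import *
print(r.get_obs()); print(r.camera_model('top')); print(r.camera_model('scene')); print(r.camera_model('wrist'))
for c in ['top','scene']:
    p=campose(c); save(c,c+'0.png')
    for t in ['bar','vblock','lip','groove','stop_face','stone','wax','eyeglass']:
        l=r.tip_of(t,c)
        for d in l[:2]: print(c,t,np.round(p[0]@np.array(d['location'])+p[1],4),round(d['confidence'],2))
E
```

```text
pics
{'clock': 0.0, 'joints': array([ 1.22387179,  0.47779509,  0.02234153,  1.55640964, -0.01149167,
        1.10929326, -0.08309201]), 'qvel': array([ 0.00127314, -0.00086891, -0.00095043,  0.00053026, -0.00109944,
       -0.00095572, -0.00130776]), 'tau': array([ 6.19904113e-04, -5.96444786e+01,  1.60828080e+00, -2.81194049e+01,
        1.25420574e-02,  9.26449749e-03, -1.49616972e-05]), 'tcp_pos': array([ 0.15962463, -0.65558616,  0.40374649]), 'orientation': array([-3.11748484e+00, -3.74096324e-01,  5.49089614e-04]), 'contact_force': array([ 0.08610475,  0.2661971 , -0.18454387]), 'moment': array([-0.04061025,  0.04568665,  0.02372136]), 'gripper_force': 0.0, 'grip_width': 0.08572174109344206}
{'fx': 430.5297876118614, 'fy': 430.5297876118614, 'cx': 251.73518120691065, 'cy': 189.71600926250252, 'k1': -0.004234213116987093, 'position': array([ 0.45823482, -0.17066037,  1.03953778]), 'orientation': array([ 0.06439583, -0.06926727, -1.54361577])}
{'fx': 426.6459256562606, 'fy': 426.6459256562606, 'cx': 252.6306738725643, 'cy': 193.57095857575456, 'k1': 0.019181462835486687, 'positi
[... 605 characters left out ...]
 bar [ 0.4463 -0.2658  0.0113] 0.82
top vblock [ 5.737e-01 -2.329e-01 -5.000e-04] 0.97
top lip [ 0.5552 -0.2359  0.0131] 0.76
top groove [ 0.5753 -0.2378  0.0224] 0.83
top stop_face [ 0.5744 -0.165   0.0232] 0.86
top stone [ 0.6678 -0.1916  0.0053] 0.46
top wax [ 6.002e-01 -4.479e-01 -1.000e-04] 0.47
top eyeglass [ 0.5442 -0.0932  0.002 ] 0.65
scene bar [ 0.4438 -0.266   0.0128] 0.61
scene vblock [ 5.775e-01 -2.343e-01 -5.000e-04] 0.96
scene lip [ 0.5631 -0.2319  0.0096] 0.77
scene groove [ 0.5774 -0.2393  0.021 ] 0.6
scene stop_face [ 0.5764 -0.1615  0.0211] 0.89
scene stone [ 0.6638 -0.1942 -0.0011] 0.66
scene wax [ 0.604  -0.4488  0.0019] 0.58
scene eyeglass [ 0.5454 -0.0907 -0.0014] 0.59
```

```bash
python3 -c "
import cv2
im=cv2.imread('pics/top0.png'); c=im[110:290,150:400]; cv2.imwrite('pics/top0c.png',cv2.resize(c,None,fx=3.2,fy=3.2,interpolation=cv2.INTER_CUBIC))"
```

```text
(no output)
```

View pics/top0.png

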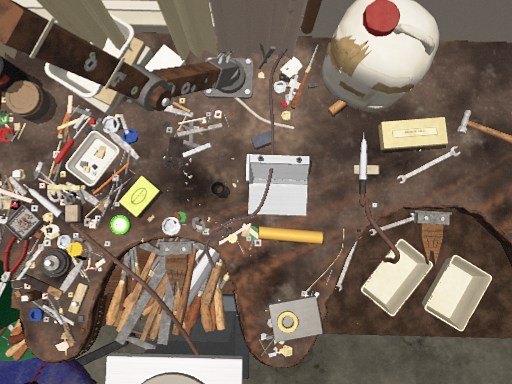

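View pics/top0c.png

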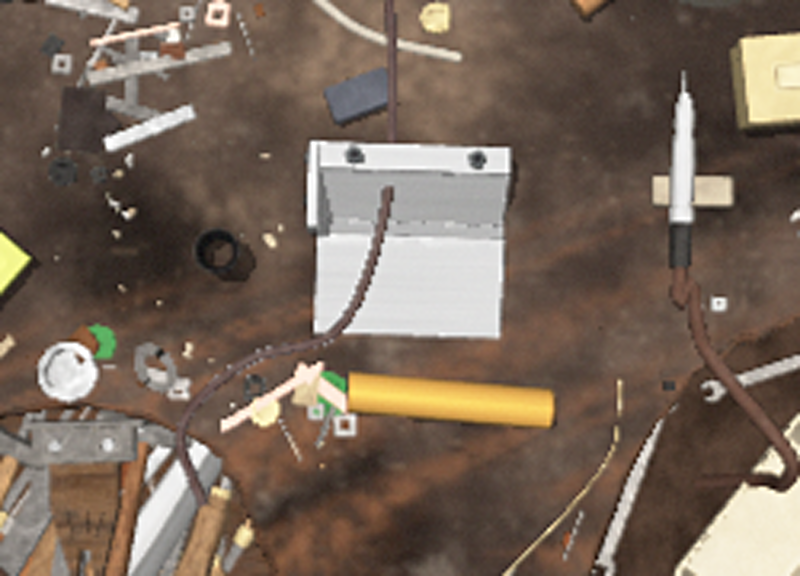

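The top view shows the bar (yellow) at full-image px (259–323, 231–238), the V-block ramp's front edge at about row 215 (cols 248–306), with the stop plate on its left, the loupe left, the stone behind and the wax right. Next I measure edges precisely.

```bash
python3 - <<'E'
from h import *
im=cv2.imread('pics/top0.png'); hsv=cv2.cvtColor(im,cv2.COLOR_BGR2HSV)
pose=campose('top')
m=cv2.inRange(hsv,(12,120,110),(32,255,255)); m[:, :255]=0; m[:,330:]=0; m[:220]=0;m[250:]=0
n,l,s,_=cv2.connectedComponentsWithStats(m); k=1+s[1:,4].argmax(); print(s[k])
ys,xs=np.where(l==k)
P=np.array([ray('top',u,v,0.015,pose)[:2] for u,v in zip(xs,ys)])
c,(w,h),a=cv2.minAreaRect(P.astype(np.float32)); bx=cv2.boxPoints((c,(w,h),a)); print('bar',c,w,h,a); print(bx)
for nm,u,v,z in [('rampL',313,333,0),('rampR',499,338,0),('lipL',317,234,.014),('lipR',503,239,.014),('backtopL',318,143,.04),('backtopR',511,148,.04),('backtopfrontR',510,172,.04),('stopbottomright?',316,227,.046)]:
    print(nm,np.round(ray('top',150+(u+.5)/3.2-.5,110+(v+.5)/3.2-.5,z,pose),4))
E
```

```text
[259 226  65  18 813]
bar (0.44218891859054565, -0.26793500781059265) 0.1533719152212143 0.030274543911218643 86.60675048828125
[[ 0.42253923 -0.34359056]
 [ 0.4527607  -0.34538245]
 [ 0.4618386  -0.19227946]
 [ 0.43161714 -0.19048756]]
rampL [ 0.4889 -0.164   0.    ]
rampR [ 0.4888 -0.3042  0.    ]
lipL [ 0.5625 -0.1651  0.014 ]
lipR [ 0.5624 -0.3043  0.014 ]
backtopL [ 0.627  -0.1642  0.04  ]
backtopR [ 0.627  -0.3058  0.04  ]
backtopfrontR [ 0.6092 -0.3053  0.04  ]
stopbottomright? [ 0.5644 -0.1644  0.046 ]
```

Emit:
{"name": "arm_command", "arguments": {
  "plan": [
    {"claw": 0, "ty": -0.035, "tz": 0, "az": 2},
    {"claw": 0, "ty": -0.035, "az": 2},
    {"claw": 0, "ty": -0.035, "az": 2},
    {"claw": 0, "ty": -0.035, "az": 2},
    {"claw": 0, "ty": -0.035, "az": 2},
    {"claw": 0, "ty": -0.035, "az": 2},
    {"claw": 0, "ty": -0.035, "az": 2},
    {"claw": 0, "ty": -0.035},
    {"claw": 0, "ty": -0.03},
    {"claw": 0, "ty": 0}
  ]
}}

```text
invalid input at $.plan[0]: expected keys claw, tx, ty, tz, ax, ay, az
```

Emit:
{"name": "arm_command", "arguments": {
  "plan": [
    {"claw": 0, "tx": 0.024, "ty": -0.025, "tz": 0, "ax": 0, "ay": 0, "az": 0},
    {"claw": 0, "tx": 0.024, "ty": -0.025, "tz": 0, "ax": 0, "ay": 0, "az": 0},
    {"claw": 0, "tx": 0.024, "ty": -0.025, "tz": 0, "ax": 0, "ay": 0, "az": 0},
    {"claw": 0, "tx": 0.024, "ty": -0.025, "tz": 0, "ax": 0, "ay": 0, "az": 0},
    {"claw": 0, "tx": 0.024, "ty": -0.025, "tz": 0, "ax": 0, "ay": 0, "az": 0},
    {"claw": 0, "tx": 0.024, "ty": -0.025, "tz": 0, "ax": 0, "ay": 0, "az": 0},
    {"claw": 0, "tx": 0.024, "ty": -0.025, "tz": 0, "ax": 0, "ay": 0, "az": 0},
    {"claw": 0, "tx": 0.024, "ty": -0.025, "tz": 0, "ax": 0, "ay": 0, "az": 0},
    {"claw": 0, "tx": 0.024, "ty": -0.025, "tz": 0, "ax": 0, "ay": 0, "az": 0},
    {"claw": 0, "tx": 0.024, "ty": -0.025, "tz": 0, "ax": 0, "ay": 0, "az": 0}
  ]
}}

```text
clock: 1.73
tcp_pos: [0.3342, -0.3546, 0.405]
orientation: [3.119, 0.374, 0.001]
contact_force: [0.4, -0.4, 0.2]
grip_width: 0.0851
gripper_force: 0.0
```

Emit:
{"name": "arm_command", "arguments": {
  "plan": [
    {"claw": 0, "tx": 0.0175, "ty": -0.018, "tz": 0, "ax": 0, "ay": 0, "az": 0},
    {"claw": 0, "tx": 0.0175, "ty": -0.018, "tz": 0, "ax": 0, "ay": 0, "az": 0},
    {"claw": 0, "tx": 0.0175, "ty": -0.018, "tz": 0, "ax": 0, "ay": 0, "az": 0},
    {"claw": 0, "tx": 0.0175, "ty": -0.018, "tz": 0, "ax": 0, "ay": 0, "az": 0},
    {"claw": 0, "tx": 0, "ty": 0, "tz": 0.03, "ax": 0, "ay": 0, "az": 2.74},
    {"claw": 0, "tx": 0, "ty": 0, "tz": 0.03, "ax": 0, "ay": 0, "az": 2.74},
    {"claw": 0, "tx": 0, "ty": 0, "tz": 0.03, "ax": 0, "ay": 0, "az": 2.74},
    {"claw": 0, "tx": 0, "ty": 0, "tz": 0.03, "ax": 0, "ay": 0, "az": 2.74},
    {"claw": 0, "tx": 0, "ty": 0, "tz": 0.03, "ax": 0, "ay": 0, "az": 2.74},
    {"claw": 0, "tx": 0, "ty": 0, "tz": 0, "ax": 0, "ay": 0, "az": 0}
  ]
}}

```text
clock: 2.57
tcp_pos: [0.3829, -0.2686, 0.2504]
orientation: [-3.137, 0.002, 0.011]
contact_force: [-0.4, 0.5, -0.5]
grip_width: 0.0855
gripper_force: 0.0
```

```bash
python3 - <<'E'
from h import *
o=r.get_obs(); print(o['tcp_pos'],o['orientation'],o['joints'])
p=campose('wrist'); save('wrist','w1.png')
for t in ['bar','vblock','lip','groove','stop_face']:
    for d in r.tip_of(t,'wrist')[:1]: print(t,np.round(p[0]@np.array(d['location'])+p[1],4),round(d['confidence'],2))
E
```

```text
[ 0.382905   -0.26856863  0.25044433] [-3.13730391e+00  2.39982110e-03  1.14672630e-02] [ 0.61879634  0.37490675 -0.16650128  2.15657431  0.10284324  0.62580722
 -1.19262308]
bar [ 0.4467 -0.264   0.0159] 0.77
```

View pics/w1.png

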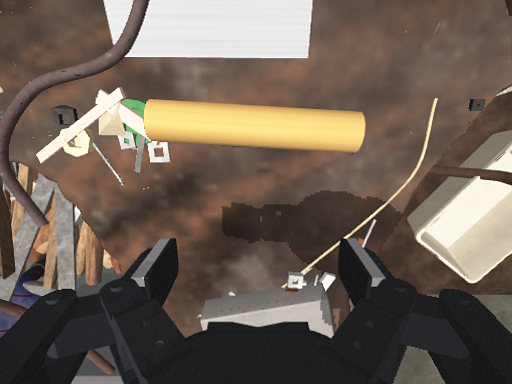

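Emit:
{"name": "arm_command", "arguments": {
  "plan": [
    {"claw": 0, "tx": 0, "ty": 0, "tz": 0.02, "ax": 0, "ay": 0, "az": 0},
    {"claw": 0, "tx": 0, "ty": 0, "tz": 0.02, "ax": 0, "ay": 0, "az": 0},
    {"claw": 0, "tx": 0, "ty": 0, "tz": 0.02, "ax": 0, "ay": 0, "az": 0},
    {"claw": 0, "tx": 0, "ty": 0, "tz": 0.014, "ax": 0, "ay": 0, "az": 0},
    {"claw": 0, "tx": 0, "ty": 0, "tz": 0.007, "ax": 0, "ay": 0, "az": 0},
    {"claw": 0, "tx": 0, "ty": 0, "tz": 0, "ax": 0, "ay": 0, "az": 0},
    {"claw": 0, "tx": 0.003, "ty": 0, "tz": 0, "ax": 0, "ay": 0, "az": 0},
    {"claw": 0, "tx": 0.004, "ty": 0, "tz": 0, "ax": 0, "ay": 0, "az": 0},
    {"claw": 0, "tx": 0.004, "ty": 0, "tz": 0, "ax": 0, "ay": 0, "az": 0},
    {"claw": 0, "tx": 0.003, "ty": 0, "tz": 0, "ax": 0, "ay": 0, "az": 0}
  ]
}}

```text
clock: 3.7
tcp_pos: [0.3999, -0.2699, 0.1746]
orientation: [3.141, -0.0, 0.003]
contact_force: [-0.3, -0.3, 0.3]
grip_width: 0.0855
gripper_force: 0.0
```

```bash
python3 - <<'E'
from h import *
o=r.get_obs(); print(o['tcp_pos'],o['orientation'],o['contact_force'])
save('wrist','w2.png')
E
```

```text
[ 0.39987823 -0.26987281  0.17464889] [ 3.14063833e+00 -8.56029935e-05  3.34022056e-03] [-0.29785346 -0.26731671  0.33543714]
```

View pics/w2.png

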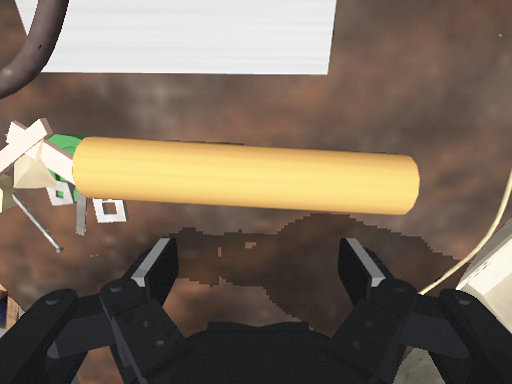

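Emit:
{"name": "arm_command", "arguments": {
  "plan": [
    {"claw": 0, "tx": 0, "ty": 0, "tz": 0.004, "ax": 0, "ay": 0, "az": 0},
    {"claw": 0, "tx": 0, "ty": 0, "tz": 0.004, "ax": 0, "ay": 0, "az": 0},
    {"claw": 0, "tx": 0.002, "ty": 0, "tz": 0, "ax": 0, "ay": 0, "az": 0},
    {"claw": 0, "tx": 0.002, "ty": 0, "tz": 0, "ax": 0, "ay": 0, "az": 0},
    {"claw": 0, "tx": 0.002, "ty": 0, "tz": 0, "ax": 0, "ay": 0, "az": 0},
    {"claw": 0, "tx": 0.002, "ty": 0, "tz": 0, "ax": 0, "ay": 0, "az": 0},
    {"claw": 0, "tx": 0.002, "ty": 0, "tz": 0, "ax": 0, "ay": 0, "az": 0},
    {"claw": 0, "tx": 0.002, "ty": 0, "tz": 0, "ax": 0, "ay": 0, "az": 0},
    {"claw": 0, "tx": 0.002, "ty": 0, "tz": 0, "ax": 0, "ay": 0, "az": 0},
    {"claw": 0, "tx": 0.002, "ty": 0, "tz": 0, "ax": 0, "ay": 0, "az": 0}
  ]
}}

```text
clock: 4.58
tcp_pos: [0.4148, -0.2697, 0.1657]
orientation: [-3.142, 0.001, 0.0]
contact_force: [0.2, 0.6, 0.8]
grip_width: 0.0854
gripper_force: 0.0
```

Emit:
{"name": "arm_command", "arguments": {
  "plan": [
    {"claw": 0, "tx": 0.002, "ty": 0, "tz": 0, "ax": 0, "ay": 0, "az": 0},
    {"claw": 0, "tx": 0.002, "ty": 0, "tz": 0, "ax": 0, "ay": 0, "az": 0},
    {"claw": 0, "tx": 0.002, "ty": 0, "tz": 0, "ax": 0, "ay": 0, "az": 0},
    {"claw": 0, "tx": 0.002, "ty": 0, "tz": 0, "ax": 0, "ay": 0, "az": 0},
    {"claw": 0, "tx": 0.002, "ty": 0, "tz": 0, "ax": 0, "ay": 0, "az": 0},
    {"claw": 0, "tx": 0.002, "ty": 0, "tz": 0, "ax": 0, "ay": 0, "az": 0},
    {"claw": 0, "tx": 0.002, "ty": 0, "tz": 0, "ax": 0, "ay": 0, "az": 0},
    {"claw": 0, "tx": 0.002, "ty": 0, "tz": 0, "ax": 0, "ay": 0, "az": 0},
    {"claw": 0, "tx": 0.002, "ty": 0, "tz": 0, "ax": 0, "ay": 0, "az": 0},
    {"claw": 0, "tx": 0.002, "ty": 0, "tz": 0, "ax": 0, "ay": 0, "az": 0}
  ]
}}

```text
clock: 5.42
tcp_pos: [0.4349, -0.2697, 0.1657]
orientation: [-3.142, 0.0, -0.0]
contact_force: [0.1, -0.2, 0.6]
grip_width: 0.0853
gripper_force: 0.1
```

```bash
python3 - <<'E'
from h import *
o=r.get_obs(); print(o['tcp_pos'],o['orientation'],o['contact_force'])
save('wrist','w3.png')
E
```

```text
[ 0.43491915 -0.26966648  0.16569426] [-3.14157477e+00  4.55500484e-04 -1.10858372e-05] [ 0.13940767 -0.20250176  0.61161948]
```

View pics/w3.png

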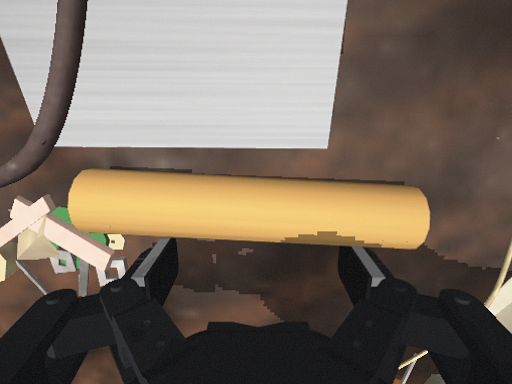

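Emit:
{"name": "arm_command", "arguments": {
  "plan": [
    {"claw": 0, "tx": 0.0025, "ty": 0, "tz": 0, "ax": 0, "ay": 0, "az": 0},
    {"claw": 0, "tx": 0.003, "ty": 0, "tz": 0, "ax": 0, "ay": 0, "az": 0},
    {"claw": 0, "tx": 0.003, "ty": 0, "tz": 0, "ax": 0, "ay": 0, "az": 0},
    {"claw": 0, "tx": 0.003, "ty": 0, "tz": 0, "ax": 0, "ay": 0, "az": 0},
    {"claw": 0, "tx": 0.003, "ty": 0, "tz": 0, "ax": 0, "ay": 0, "az": 0},
    {"claw": 0, "tx": 0.003, "ty": 0, "tz": 0, "ax": 0, "ay": 0, "az": 0},
    {"claw": 0, "tx": 0.003, "ty": 0, "tz": 0, "ax": 0, "ay": 0, "az": 0},
    {"claw": 0, "tx": 0.003, "ty": 0, "tz": 0, "ax": 0, "ay": 0, "az": 0},
    {"claw": 0, "tx": 0.003, "ty": 0, "tz": -0.0005, "ax": 0, "ay": 0, "az": 0},
    {"claw": 0, "tx": 0.003, "ty": 0, "tz": -0.0006, "ax": 0, "ay": 0, "az": 0}
  ]
}}

```text
clock: 6.3
tcp_pos: [0.4643, -0.2697, 0.1668]
orientation: [-3.142, 0.001, 0.001]
contact_force: [-0.7, 0.8, 0.2]
grip_width: 0.0856
gripper_force: 0.3
```

Emit:
{"name": "arm_command", "arguments": {
  "plan": [
    {"claw": 0, "tx": 0.003, "ty": 0, "tz": -0.0006, "ax": 0, "ay": 0, "az": 0},
    {"claw": 0, "tx": 0.003, "ty": 0, "tz": -0.0006, "ax": 0, "ay": 0, "az": 0},
    {"claw": 0, "tx": 0.003, "ty": 0, "tz": -0.0006, "ax": 0, "ay": 0, "az": 0},
    {"claw": 0, "tx": 0.003, "ty": 0, "tz": -0.0006, "ax": 0, "ay": 0, "az": 0},
    {"claw": 0, "tx": 0.003, "ty": 0, "tz": -0.0006, "ax": 0, "ay": 0, "az": 0},
    {"claw": 0, "tx": 0.003, "ty": 0, "tz": -0.0006, "ax": 0, "ay": 0, "az": 0},
    {"claw": 0, "tx": 0.003, "ty": 0, "tz": -0.0006, "ax": 0, "ay": 0, "az": 0},
    {"claw": 0, "tx": 0.003, "ty": 0, "tz": -0.0006, "ax": 0, "ay": 0, "az": 0},
    {"claw": 0, "tx": 0.003, "ty": 0, "tz": -0.0006, "ax": 0, "ay": 0, "az": 0},
    {"claw": 0, "tx": 0.002, "ty": 0, "tz": -0.0004, "ax": 0, "ay": 0, "az": 0}
  ]
}}

```text
clock: 7.13
tcp_pos: [0.4937, -0.2697, 0.1727]
orientation: [3.142, -0.0, 0.001]
contact_force: [-2.1, 0.7, 1.5]
grip_width: 0.0853
gripper_force: 1.2
```

```bash
python3 - <<'E'
from h import *
o=r.get_obs(); print(o['tcp_pos'],o['orientation'],o['contact_force'])
save('wrist','w4.png')
E
```

```text
[ 0.49369986 -0.26967572  0.17269933] [ 3.14152793e+00 -2.52776660e-04  5.73573820e-04] [-2.08131814  0.67916011  1.46846508]
```

View pics/w4.png

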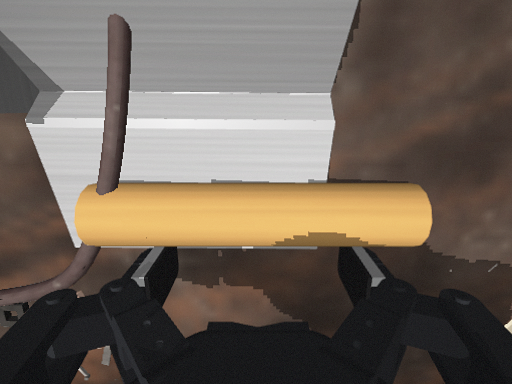

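Emit:
{"name": "arm_command", "arguments": {
  "plan": [
    {"claw": 0, "tx": 0.003, "ty": 0, "tz": -0.0006, "ax": 0, "ay": 0, "az": 0},
    {"claw": 0, "tx": 0.003, "ty": 0, "tz": -0.0006, "ax": 0, "ay": 0, "az": 0},
    {"claw": 0, "tx": 0.003, "ty": 0, "tz": -0.0006, "ax": 0, "ay": 0, "az": 0},
    {"claw": 0, "tx": 0.003, "ty": 0, "tz": -0.0006, "ax": 0, "ay": 0, "az": 0},
    {"claw": 0, "tx": 0.003, "ty": 0, "tz": -0.0006, "ax": 0, "ay": 0, "az": 0},
    {"claw": 0, "tx": 0.003, "ty": 0, "tz": -0.0006, "ax": 0, "ay": 0, "az": 0},
    {"claw": 0, "tx": 0.003, "ty": 0, "tz": -0.0006, "ax": 0, "ay": 0, "az": 0},
    {"claw": 0, "tx": 0.003, "ty": 0, "tz": -0.0006, "ax": 0, "ay": 0, "az": 0},
    {"claw": 0, "tx": 0.003, "ty": 0, "tz": -0.0006, "ax": 0, "ay": 0, "az": 0},
    {"claw": 0, "tx": 0.003, "ty": 0, "tz": -0.0006, "ax": 0, "ay": 0, "az": 0}
  ]
}}

```text
clock: 8.02
tcp_pos: [0.5235, -0.2697, 0.1787]
orientation: [3.142, -0.001, 0.0]
contact_force: [-2.7, -0.0, 1.2]
grip_width: 0.0853
gripper_force: 1.2
```

Emit:
{"name": "arm_command", "arguments": {
  "plan": [
    {"claw": 0, "tx": 0.002, "ty": 0, "tz": -0.0004, "ax": 0, "ay": 0, "az": 0},
    {"claw": 0, "tx": 0.002, "ty": 0, "tz": -0.0004, "ax": 0, "ay": 0, "az": 0},
    {"claw": 0, "tx": 0.002, "ty": 0, "tz": -0.0002, "ax": 0, "ay": 0, "az": 0},
    {"claw": 0, "tx": 0.002, "ty": 0, "tz": 0, "ax": 0, "ay": 0, "az": 0},
    {"claw": 0, "tx": 0.002, "ty": 0, "tz": 0, "ax": 0, "ay": 0, "az": 0},
    {"claw": 0, "tx": 0.002, "ty": 0, "tz": 0, "ax": 0, "ay": 0, "az": 0},
    {"claw": 0, "tx": 0.002, "ty": 0, "tz": 0, "ax": 0, "ay": 0, "az": 0},
    {"claw": 0, "tx": 0.002, "ty": 0, "tz": 0, "ax": 0, "ay": 0, "az": 0},
    {"claw": 0, "tx": 0, "ty": 0, "tz": 0, "ax": 0, "ay": 0, "az": 0},
    {"claw": 0, "tx": 0, "ty": 0, "tz": 0, "ax": 0, "ay": 0, "az": 0}
  ]
}}

```text
clock: 8.85
tcp_pos: [0.5394, -0.2697, 0.1796]
orientation: [3.142, -0.0, 0.001]
contact_force: [-0.3, 0.1, 0.2]
grip_width: 0.0855
gripper_force: 0.0
```

```bash
python3 - <<'E'
from h import *
o=r.get_obs(); print(o['tcp_pos'],o['orientation'],o['contact_force'],o['joints'])
save('wrist','w5.png')
E
```

```text
[ 0.53944217 -0.26969495  0.1796406 ] [ 3.14154022e+00 -3.45971018e-04  5.88181424e-04] [-0.27523551  0.08287208  0.22408079] [ 0.455593    0.65085039 -0.12691906  1.8710191   0.13088776  0.62731796
 -1.32274298]
```

View pics/w5.png

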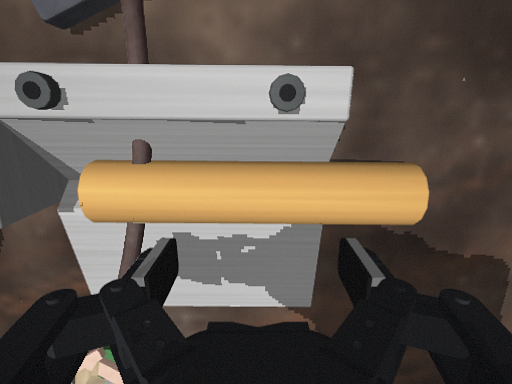

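Emit:
{"name": "arm_command", "arguments": {
  "plan": [
    {"claw": 0, "tx": -0.005, "ty": 0, "tz": -0.01, "ax": 0, "ay": 0, "az": 0},
    {"claw": 0, "tx": 0, "ty": 0, "tz": -0.025, "ax": 0, "ay": 0, "az": 0},
    {"claw": 0, "tx": 0, "ty": 0, "tz": -0.025, "ax": 0, "ay": 0, "az": 0},
    {"claw": 1, "tx": 0, "ty": 0, "tz": -0.02, "ax": 0, "ay": 0, "az": 0},
    {"claw": 1, "tx": 0.008, "ty": 0.023, "tz": 0, "ax": 0, "ay": 0, "az": 0},
    {"claw": 1, "tx": 0.008, "ty": 0.023, "tz": 0, "ax": 0, "ay": 0, "az": 0},
    {"claw": 1, "tx": 0.008, "ty": 0.023, "tz": 0, "ax": 0, "ay": 0, "az": 0},
    {"claw": 1, "tx": 0.008, "ty": 0.023, "tz": 0, "ax": 0, "ay": 0, "az": 0},
    {"claw": 1, "tx": 0.008, "ty": 0.023, "tz": 0, "ax": 0, "ay": 0, "az": 0},
    {"claw": 1, "tx": 0, "ty": 0, "tz": 0, "ax": 0, "ay": 0, "az": 0}
  ]
}}

```text
clock: 9.73
tcp_pos: [0.5735, -0.3902, 0.2606]
orientation: [3.137, -0.009, 0.002]
contact_force: [0.3, -0.7, -0.3]
grip_width: 0.0009
gripper_force: 0.0
```

```bash
python3 - <<'E'
from h import *
o=r.get_obs(); print(o['tcp_pos'],o['orientation'],o['joints'])
p=campose('wrist'); im=save('wrist','w6.png')
for d in r.tip_of('wax','wrist')[:1]+r.tip_of('bar','wrist')[:1]: print(np.round(p[0]@np.array(d['location'])+p[1],4),d['confidence'])
hsv=cv2.cvtColor(im,cv2.COLOR_RGB2HSV); m=cv2.inRange(hsv,(12,120,110),(32,255,255))
n,l,s,_=cv2.connectedComponentsWithStats(m); k=1+s[1:,4].argmax(); x,y,w,h,a=s[k]; print(s[k])
for u in (x,x+w): print(ray('wrist',u,y+h/2,0.023,p))
p=campose('top'); im=save('top','t6.png'); print('groove',[np.round(p[0]@np.array(d['location'])+p[1],4) for d in r.tip_of('bar','top')[:1]])
E
```

```text
[ 0.57345156 -0.3902209   0.26061776] [ 3.13733945e+00 -8.82574887e-03  2.20487570e-03] [ 0.59071249  0.65445779 -0.12255955  1.61112887  0.10079966  0.87889311
 -1.14731993]
[ 0.6038 -0.4489 -0.0017] 0.6
[ 0.5793 -0.2671  0.0222] 0.59
[   0  186  197   38 6543]
[ 0.57491359 -0.18521008  0.023     ]
[ 0.57362078 -0.34239658  0.023     ]
groove [array([ 0.5765, -0.2699,  0.0206])]
```

View pics/w6.png

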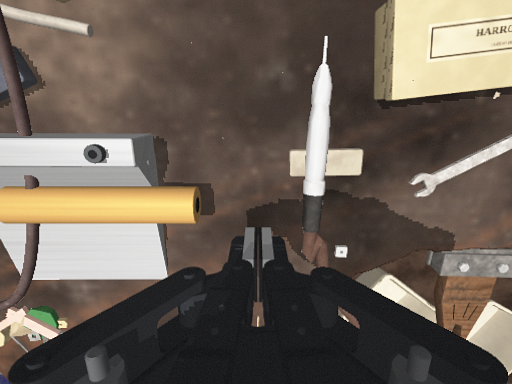

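Emit:
{"name": "arm_command", "arguments": {
  "plan": [
    {"claw": 1, "tx": 0, "ty": -0.01, "tz": 0.01, "ax": 0, "ay": 0, "az": 0},
    {"claw": 1, "tx": 0, "ty": 0, "tz": 0.02, "ax": 0, "ay": 0, "az": 0},
    {"claw": 1, "tx": 0, "ty": 0, "tz": 0.02, "ax": 0, "ay": 0, "az": 0},
    {"claw": 1, "tx": 0, "ty": 0, "tz": 0.013, "ax": 0, "ay": 0, "az": 0},
    {"claw": 1, "tx": 0, "ty": 0, "tz": 0.006, "ax": 0, "ay": 0, "az": 0},
    {"claw": 1, "tx": 0, "ty": 0, "tz": 0.003, "ax": 0, "ay": 0, "az": 0},
    {"claw": 1, "tx": 0, "ty": -0.003, "tz": 0, "ax": 0, "ay": 0, "az": 0},
    {"claw": 1, "tx": 0, "ty": -0.003, "tz": 0, "ax": 0, "ay": 0, "az": 0},
    {"claw": 1, "tx": 0, "ty": 0, "tz": 0, "ax": 0, "ay": 0, "az": 0},
    {"claw": 1, "tx": 0, "ty": 0, "tz": 0, "ax": 0, "ay": 0, "az": 0}
  ]
}}

```text
clock: 10.82
tcp_pos: [0.5747, -0.3685, 0.1887]
orientation: [3.141, 0.0, 0.002]
contact_force: [0.0, 0.3, -0.5]
grip_width: 0.0004
gripper_force: 0.0
```

Emit:
{"name": "arm_command", "arguments": {
  "plan": [
    {"claw": 1, "tx": 0, "ty": -0.002, "tz": 0.001, "ax": 0, "ay": 0, "az": 0},
    {"claw": 1, "tx": 0, "ty": -0.0025, "tz": 0.001, "ax": 0, "ay": 0, "az": 0},
    {"claw": 1, "tx": 0, "ty": -0.0025, "tz": 0, "ax": 0, "ay": 0, "az": 0},
    {"claw": 1, "tx": 0, "ty": -0.0025, "tz": 0, "ax": 0, "ay": 0, "az": 0},
    {"claw": 1, "tx": 0, "ty": -0.0025, "tz": 0, "ax": 0, "ay": 0, "az": 0},
    {"claw": 1, "tx": 0, "ty": -0.0025, "tz": 0, "ax": 0, "ay": 0, "az": 0},
    {"claw": 1, "tx": 0, "ty": -0.0025, "tz": 0, "ax": 0, "ay": 0, "az": 0},
    {"claw": 1, "tx": 0, "ty": -0.0025, "tz": 0, "ax": 0, "ay": 0, "az": 0},
    {"claw": 1, "tx": 0, "ty": -0.0025, "tz": 0, "ax": 0, "ay": 0, "az": 0},
    {"claw": 1, "tx": 0, "ty": -0.0015, "tz": 0, "ax": 0, "ay": 0, "az": 0}
  ]
}}

```text
clock: 11.65
tcp_pos: [0.5742, -0.3449, 0.1856]
orientation: [3.142, -0.0, -0.0]
contact_force: [0.1, -1.5, -0.9]
grip_width: -0.0001
gripper_force: 0.7
```

```bash
cat > m.py <<'E'
from h import *
o=r.get_obs(); print(o['tcp_pos'],o['contact_force'])
p=campose('wrist'); im=r.grab_frame('wrist')
hsv=cv2.cvtColor(im,cv2.COLOR_RGB2HSV); m=cv2.inRange(hsv,(12,120,110),(32,255,255))
n,l,s,_=cv2.connectedComponentsWithStats(m); k=1+s[1:,4].argmax(); x,y,w,h,a=s[k]; print(s[k],ray('wrist',x+w,y+h/2,0.023,p))
p=campose('top'); im=r.grab_frame('top'); cv2.imwrite('pics/t_%d.png'%(o['clock']*100),im[:,:,::-1])
hsv=cv2.cvtColor(im,cv2.COLOR_RGB2HSV); m=cv2.inRange(hsv,(12,120,110),(32,255,255)); m[:,:240]=0;m[:,330:]=0;m[:170]=0;m[220:]=0
n,l,s,_=cv2.connectedComponentsWithStats(m); k=1+s[1:,4].argmax(); x,y,w,h,a=s[k]; print(s[k],ray('top',x-.5,y+h/2,.023,p),ray('top',x+w-.5,y+h/2,.023,p))
E
python3 m.py
```

```text
[ 0.57420454 -0.34494571  0.18563798] [ 0.09981535 -1.45646298 -0.88994999]
[   0  223  233   58 9428] [ 0.57341609 -0.33151743  0.023     ]
[256 172  64  14 606] [ 0.57106173 -0.18096823  0.023     ] [ 0.57508679 -0.33303063  0.023     ]
```

Emit:
{"name": "arm_command", "arguments": {
  "plan": [
    {"claw": 1, "tx": 0, "ty": -0.0015, "tz": 0, "ax": 0, "ay": 0, "az": 0},
    {"claw": 1, "tx": 0, "ty": -0.0015, "tz": 0, "ax": 0, "ay": 0, "az": 0},
    {"claw": 1, "tx": 0, "ty": -0.0015, "tz": 0, "ax": 0, "ay": 0, "az": 0},
    {"claw": 1, "tx": 0, "ty": -0.0015, "tz": 0, "ax": 0, "ay": 0, "az": 0},
    {"claw": 1, "tx": 0, "ty": -0.0015, "tz": 0, "ax": 0, "ay": 0, "az": 0},
    {"claw": 1, "tx": 0, "ty": -0.0015, "tz": 0, "ax": 0, "ay": 0, "az": 0},
    {"claw": 1, "tx": 0, "ty": -0.0015, "tz": 0, "ax": 0, "ay": 0, "az": 0},
    {"claw": 1, "tx": 0, "ty": -0.001, "tz": 0, "ax": 0, "ay": 0, "az": 0},
    {"claw": 1, "tx": 0, "ty": -0.001, "tz": 0, "ax": 0, "ay": 0, "az": 0},
    {"claw": 1, "tx": 0, "ty": -0.001, "tz": 0, "ax": 0, "ay": 0, "az": 0}
  ]
}}

```text
clock: 12.58
tcp_pos: [0.5742, -0.3316, 0.1856]
orientation: [3.142, -0.001, 0.0]
contact_force: [-0.1, -1.7, 0.1]
grip_width: 0.0
gripper_force: 0.7
```

Emit:
{"name": "arm_command", "arguments": {
  "plan": [
    {"claw": 1, "tx": 0, "ty": -0.0003, "tz": 0, "ax": 0, "ay": 0, "az": 0},
    {"claw": 1, "tx": 0, "ty": -0.0003, "tz": 0, "ax": 0, "ay": 0, "az": 0},
    {"claw": 1, "tx": 0, "ty": -0.0003, "tz": 0, "ax": 0, "ay": 0, "az": 0},
    {"claw": 1, "tx": 0, "ty": -0.0003, "tz": 0, "ax": 0, "ay": 0, "az": 0},
    {"claw": 1, "tx": 0, "ty": -0.0003, "tz": 0, "ax": 0, "ay": 0, "az": 0},
    {"claw": 1, "tx": 0, "ty": 0, "tz": 0, "ax": 0, "ay": 0, "az": 0},
    {"claw": 1, "tx": 0, "ty": 0, "tz": 0, "ax": 0, "ay": 0, "az": 0},
    {"claw": 1, "tx": 0, "ty": 0, "tz": 0, "ax": 0, "ay": 0, "az": 0},
    {"claw": 1, "tx": 0, "ty": 0, "tz": 0, "ax": 0, "ay": 0, "az": 0},
    {"claw": 1, "tx": 0, "ty": 0, "tz": 0, "ax": 0, "ay": 0, "az": 0}
  ]
}}

```text
clock: 13.42
tcp_pos: [0.5742, -0.3302, 0.1856]
orientation: [-3.142, 0.0, -0.0]
contact_force: [0.8, -0.4, -0.9]
grip_width: 0.0001
gripper_force: 0.6
```

```bash
python3 m.py
```

```text
[ 0.57420985 -0.33022705  0.18562348] [ 0.82119941 -0.36442704 -0.85239856]
[   0  223  232   58 9570] [ 0.57344024 -0.31624911  0.023     ]
[250 172  62  14 601] [ 0.57068493 -0.1667238   0.023     ] [ 0.57458303 -0.31400912  0.023     ]
```

Not butted yet; continue in small steps until the force rises.

Emit:
{"name": "arm_command", "arguments": {
  "plan": [
    {"claw": 1, "tx": 0, "ty": -0.0003, "tz": 0, "ax": 0, "ay": 0, "az": 0},
    {"claw": 1, "tx": 0, "ty": -0.0003, "tz": 0, "ax": 0, "ay": 0, "az": 0},
    {"claw": 1, "tx": 0, "ty": -0.0003, "tz": 0, "ax": 0, "ay": 0, "az": 0},
    {"claw": 1, "tx": 0, "ty": -0.0003, "tz": 0, "ax": 0, "ay": 0, "az": 0},
    {"claw": 1, "tx": 0, "ty": -0.0003, "tz": 0, "ax": 0, "ay": 0, "az": 0},
    {"claw": 1, "tx": 0, "ty": 0, "tz": 0, "ax": 0, "ay": 0, "az": 0},
    {"claw": 1, "tx": 0, "ty": 0, "tz": 0, "ax": 0, "ay": 0, "az": 0},
    {"claw": 1, "tx": 0, "ty": 0, "tz": 0, "ax": 0, "ay": 0, "az": 0},
    {"claw": 1, "tx": 0, "ty": 0, "tz": 0, "ax": 0, "ay": 0, "az": 0},
    {"claw": 1, "tx": 0, "ty": 0, "tz": 0, "ax": 0, "ay": 0, "az": 0}
  ]
}}

```text
clock: 14.35
tcp_pos: [0.5742, -0.3287, 0.1856]
orientation: [-3.142, 0.0, 0.0]
contact_force: [0.2, -1.3, 0.6]
grip_width: -0.0002
gripper_force: 0.6
```

Emit:
{"name": "arm_command", "arguments": {
  "plan": [
    {"claw": 1, "tx": 0, "ty": -0.0003, "tz": 0, "ax": 0, "ay": 0, "az": 0},
    {"claw": 1, "tx": 0, "ty": -0.0003, "tz": 0, "ax": 0, "ay": 0, "az": 0},
    {"claw": 1, "tx": 0, "ty": -0.0002, "tz": 0, "ax": 0, "ay": 0, "az": 0},
    {"claw": 1, "tx": 0, "ty": -0.0002, "tz": 0, "ax": 0, "ay": 0, "az": 0},
    {"claw": 1, "tx": 0, "ty": 0, "tz": 0, "ax": 0, "ay": 0, "az": 0},
    {"claw": 1, "tx": 0, "ty": 0, "tz": 0, "ax": 0, "ay": 0, "az": 0},
    {"claw": 1, "tx": 0, "ty": 0, "tz": 0, "ax": 0, "ay": 0, "az": 0},
    {"claw": 1, "tx": 0, "ty": 0, "tz": 0, "ax": 0, "ay": 0, "az": 0},
    {"claw": 1, "tx": 0, "ty": 0, "tz": 0, "ax": 0, "ay": 0, "az": 0},
    {"claw": 1, "tx": 0, "ty": 0, "tz": 0, "ax": 0, "ay": 0, "az": 0}
  ]
}}

```text
clock: 15.18
tcp_pos: [0.5741, -0.3284, 0.1857]
orientation: [3.141, -0.001, 0.0]
contact_force: [1.5, -5.6, -0.6]
grip_width: 0.0001
gripper_force: 2.6
```

Force rose and the tool stalled: butted. Back off and lift away.

Emit:
{"name": "arm_command", "arguments": {
  "plan": [
    {"claw": 1, "tx": 0, "ty": 0.001, "tz": 0, "ax": 0, "ay": 0, "az": 0},
    {"claw": 1, "tx": 0, "ty": 0.003, "tz": 0, "ax": 0, "ay": 0, "az": 0},
    {"claw": 1, "tx": 0, "ty": 0.01, "tz": 0, "ax": 0, "ay": 0, "az": 0},
    {"claw": 1, "tx": 0, "ty": 0.016, "tz": 0, "ax": 0, "ay": 0, "az": 0},
    {"claw": 1, "tx": 0, "ty": 0.008, "tz": -0.005, "ax": 0, "ay": 0, "az": 0},
    {"claw": 1, "tx": 0, "ty": 0, "tz": -0.025, "ax": 0, "ay": 0, "az": 0},
    {"claw": 1, "tx": 0, "ty": 0, "tz": -0.03, "ax": 0, "ay": 0, "az": 0},
    {"claw": 1, "tx": 0, "ty": 0, "tz": -0.03, "ax": 0, "ay": 0, "az": 0},
    {"claw": 1, "tx": 0, "ty": 0, "tz": 0, "ax": 0, "ay": 0, "az": 0},
    {"claw": 1, "tx": 0, "ty": 0, "tz": 0, "ax": 0, "ay": 0, "az": 0}
  ]
}}

```text
clock: 16.02
tcp_pos: [0.5746, -0.3674, 0.2784]
orientation: [3.139, -0.003, 0.006]
contact_force: [0.0, 0.4, -0.7]
grip_width: 0.0002
gripper_force: 0.0
```

```bash
python3 m.py; python3 -c "
import cv2,glob
f=sorted(glob.glob('pics/t_*.png'))[-1]
im=cv2.imread(f); c=im[130:230,210:350]; cv2.imwrite('pics/fin.png',cv2.resize(c,None,fx=5,fy=5,interpolation=cv2.INTER_CUBIC))"
```

```text
[ 0.57457831 -0.36740817  0.27835648] [ 0.04975188  0.35376688 -0.69540362]
[   6  182  189   35 5688] [ 0.57394773 -0.31363671  0.023     ]
[249 172  65  14 755] [ 0.57062214 -0.16434989  0.023     ] [ 0.57470895 -0.31876409  0.023     ]
```

View pics/fin.png

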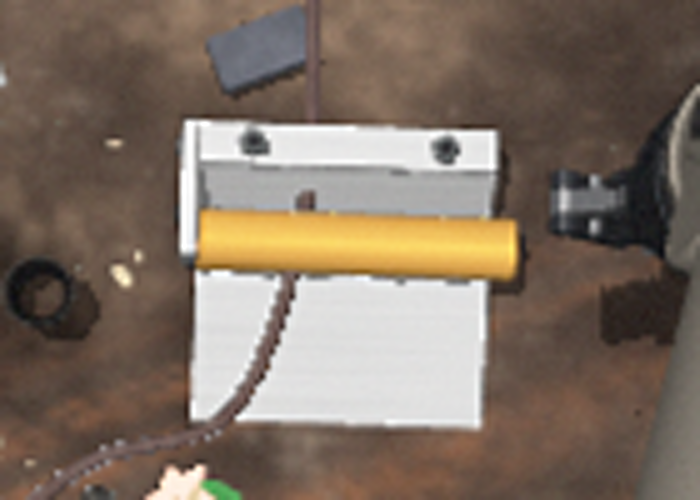

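The bar lies in the groove with its left end against the stop plate (crop px 198, 240). The gripper is clear and the bystanders have not moved.

```bash
python3 -c "
from bench import r
print(r.hand_in())"
```

```text
the job is handed in; nothing more can be done
None
```

The bar was rolled up the ramp into the groove and pushed against the end stop, the slip stone, wax tablet and loupe were left alone, and the job was handed in with the gripper clear (no verdict was returned).

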